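# Free the jammed drainer tray, fold its handle and store it

## Task

The little steel drainer tray has fallen cornerwise into the topping well and is jammed under its rim: turn it square and lay it flat on the well's floor to free its corners, then lift it out and stand it on the blue board. There, fold its orange handle all the way down and let go; then take the tray by its sides and set it flat, fully home in the white storage cradle. Leave the bowl, cup and jar where they are.

Things in the scene. Friction and masses are not known exactly. Their poses are not given: they have to be found in the camera images.
- tray: Loose open steel drainer tray, 130 long (its x) x 60 wide (its y) x 28 high mm, walls and floor 3 mm, perforated floor, mass 0.25 to 0.4 kg; origin at the centre of its underside, z up out of its open top. It starts jammed in the well: turned about 60 degrees from the well's length and tilted about 30 degrees, one corner of its -x end on the well's floor under one long rim, its +x end up on the other long rim. The swing handle is hinged to its long sides on the inside.
- handle (a joint): Angle (rad) of the tray's swing handle about the tray's y axis; the hinge crosses the tray 20 mm above the underside at mid-length. 0 = handle stands square to the tray's floor, growing as it folds towards the tray's +x end; 1.5 = folded fully down, lying inside the tray below its edge; stop at -0.15 the other way. A light friction (0.04 N m) keeps it where it is left and lets the tray swing level under a held handle when it is lowered onto a floor.
- grip (a point): Centre of the orange grip bar of the handle, 50 mm from the hinge. The bar is 12 mm thick (its x), 46 mm long (its y, parallel to the tray's y) and 16 mm deep (its z, which points from the hinge out through the bar). It turns with the handle.
- well: Fixed dark steel topping well with a bright rim, on the counter: outside 200 (its x) x 150 (its y) x 60 mm high, inside 190 x 140 mm, floor 4 mm thick. An inward rim 4 mm thick at the top leaves a mouth of 150 (x) x 80 (y) mm, centred, so that the tray passes only when its length lies along the well's x. Origin at the centre of its underside.
- board: Fixed blue set-down board lying on the counter, 180 (its x) x 100 (its y) x 8 mm thick; origin at the centre of its underside.
- cradle: Fixed white shallow storage cradle, outside 150 (its x) x 80 (its y) x 12 mm high; inside 142 x 72 mm, floor 4 mm thick, walls 4 mm. The tray stands in it lengthwise, either way round, and rises above its walls. Origin at the centre of its underside.
- bowl: White bowl, 110 mm across, 50 mm high, bystander; origin at the centre of its underside.
- cup: Clear plastic cup, 72 mm across, 85 mm high, bystander; origin at the centre of its underside.
- jar: Amber glass jar, 64 mm across, 85 mm high, bystander; origin at the centre of its underside.
Not all that is in view belongs to the job. What is shaped like the tray but green or yellow is not meant.

How it is judged:
By the outcome, as a careful person would: the job done as asked, in the order asked, and still so for the second after the job is handed in, with the robot touching nothing.
It also fails if it takes over 67 s, if anything falls off the work surface, if the arm or the gripper's body presses on something with over 40 N, if the wrist force passes 120 N, or if a joint passes its speed limit or range.

## Robot

A 6-joint arm with a two-finger parallel gripper is mounted at the origin on the work surface. World frame = base frame: x ahead of the robot, y to its left, z up, the work surface at z = 0. Lengths are in mm, angles in degrees, forces in N, time in s.
With the tool pointing down it reaches from about 300 to 850 mm from the base axis. Payload 4.2 kg.
Tool frame: the origin (TCP) lies on the mounting face of the last link; the fingertips stand 191 mm ahead of it and the grasp point (between the pads) lies 172 mm ahead of it; z points along the fingers, y is the direction in which the jaws open and shut (so a half turn about z gives the same grasp; the last joint's range is limited). The gripper opens to 91 mm and grips with 3 to 60 N. Pads are 32 mm wide; open, the fingers measure 118 mm over their backs; the gripper's body (76 mm by 178 mm) begins 60 mm behind the grasp point.
Start: joints at [67.151, 18.312, 89.639, -0, 72.044, -1.146], TCP at [212.635, 534.237, 404.776] pointing down, gripper open.
Joint ranges: [-177.97, 177.97], [-48.28, 115.42], [12.27, 149.76], [-77.06, 257.06], [2.81, 150.46], [-146.56, 146.56]. Speed limits (degrees/s): [147.25, 147.25, 180, 180, 180, 180].

## Interface

Orientations are given as [roll, pitch, yaw] about the fixed x, y, z axes, in that order (R = Rz(yaw) Ry(pitch) Rx(roll)).
In Python, from workcell import env gives the robot as it stands.
- The arm moves only by the shell command python3 -m handwheel 'ROWS' [FORCE]. ROWS is JSON, a list of rows, each an object with "gripper": the opening in per cent of the stroke, from 0 (shut) to 100 (fully open); "travel": the shift along the tool's x, y, z in m, a list of three; "twist": the turn about the tool's z in rad. In form: [{"gripper": gripper, "travel": [x, y, z], "twist": twist}, ...]. A call has 1 to 5 rows; each row shifts and turns the commanded pose from where the row before left it, along the tool's axes as they then stand; what a row does not reach is not made up. A row lasts 1/12 s, in which the tool goes at most 41.7 mm and 7.16 degrees, less where a joint would pass 70% of its speed; a pose out of reach is approached as far as the arm can. A call with a gripper value outside its range is refused whole. The fingers move at their own pace and stop on an object; FORCE is the grip in N (left out, the last holds). Time passes only in rows, so rows that do not move let the fingers close. It gives the time, the measured TCP pose, the force and the opening at its end, in the units of the state.
- env.state(): the state, without advancing time (a new reading comes with each control period).
- env.grab_frame(name): name is "scene" or "top" or "wrist"; returns a dict with "frame" (400x640x3 uint8, red, green, blue), "intrinsics" (3x3 intrinsics, pixels), "k1" (the pictures are not rectified: a ray, as slopes to the right and down, at radius r is drawn at 1 + k1 r^2 times it, then the intrinsics apply), "extrinsics" (4x4, takes a point from camera to world coordinates). Camera axes: x right, y down, z forward; pixel columns grow to the right and rows downward; lengths in mm; the calibration is good to about 2 mm. A picture is of the moment at which its call begins. There is no depth.
- env.job_done(): hands the job in, once; it reports no verdict.
Trained networks look in the newest picture that a camera, given by its name, has taken for a name from the list of things; names that differ only in an ending like _2 or _b are one class to them, and where a whole thing is asked for, a point or a joint stands for the part that bears it (a point fixed in the world has none). Each returns a list of dicts, best first, with "confidence" (0 to 1); they miss things now and then, are a little off and sometimes report something else, mostly with a low value. They report only what shows in the picture. A call takes as long as a camera call. They do not tell look-alikes from the thing itself.
- env.trace(camera, thing): "pixels" (400x640 bool, what is visible of it) and "uv" ([column, row] in pixels, amid what is visible of it).
- env.pinpoint(camera, thing): "uv" ([column, row] in pixels: a listed point, or the origin of a listed thing).
The state is a dict: "time_s": time; "qpos": joint angles; "qvel": joint speeds; "effort": joint torques, N m; "ee_pos": TCP position; "ee_rot": TCP orientation; "force": force on the tool from outside, world axes, zero at the start; "torque": the same for the moment, N m; "gripper_width": finger opening in mm.
Only numpy, scipy, OpenCV 4.12 (cv2) and the standard library are available. Lean on these libraries where they do the work, as an engineer would, in place of code of your own. Each camera call takes 0.05 s, during which the arm holds its last target. There are 200 camera calls.

## Working session

There is one attempt and no reset: what is moved stays moved. The work goes in short steps, Python scripts to look and compute and a shell command to move; the robot and the scene stay as the last step left them, time stands still between calls to the robot, and variables do not carry over. Pictures are saved under pics/ and viewed, about 8 in all and at most 12, crops included, and the job is handed in when it is done.

```bash
mkdir -p pics; ls
cat > h.py <<'E'
import numpy as np, cv2
from workcell import env
from scipy.spatial.transform import Rotation as R
def ray(f,uv):
    K=np.array(f['intrinsics'],float);k1=f['k1'];T=np.array(f['extrinsics'],float)
    p=cv2.undistortPoints(np.array([[uv]],float),K,np.array([k1,0,0,0.]))[0,0]
    d=T[:3,:3]@np.array([p[0],p[1],1]);return T[:3,3],d/np.linalg.norm(d)
def onz(f,uv,z):
    o,d=ray(f,uv);return o+d*(z-o[2])/d[2]
def proj(f,P):
    K=np.array(f['intrinsics'],float);T=np.linalg.inv(np.array(f['extrinsics'],float))
    P=np.atleast_2d(np.array(P,float));r=cv2.Rodrigues(T[:3,:3])[0]
    return cv2.projectPoints(P,r,T[:3,3],K,np.array([f['k1'],0,0,0.]))[0][:,0]
def tri(rays):
    A=np.zeros((3,3));b=np.zeros(3)
    for o,d in rays:
        M=np.eye(3)-np.outer(d,d);A+=M;b+=M@o
    return np.linalg.solve(A,b)
def save(f,n,box=None,s=1):
    im=f['frame'][:,:,::-1]
    if box: im=im[box[1]:box[3],box[0]:box[2]]
    cv2.imwrite('pics/'+n,cv2.resize(im,None,fx=s,fy=s,interpolation=cv2.INTER_CUBIC))
E
python3 - <<'E'
from h import *
import pickle
s=env.state();print(s)
F={}
for c in ['scene','top','wrist']:
    F[c]=env.grab_frame(c);save(F[c],c+'0.png')
    print(c,np.round(np.array(F[c]['extrinsics']),3).tolist(),np.array(F[c]['intrinsics']).tolist(),F[c]['k1'])
    for t in ['tray','grip','well','board','cradle','bowl','cup','jar']:
        for k,fn in (('pin',env.pinpoint),('tr',env.trace)):
            if k=='tr' and t!='tray': continue
            for r in fn(c,t)[:3]:
                print(c,k,t,np.round(r['uv']),round(r['confidence'],2),np.round(onz(F[c],r['uv'],0)))
pickle.dump(F,open('F0.pkl','wb'))
cv2.imwrite('pics/st.png',np.vstack([cv2.resize(F[c]['frame'][:,:,::-1],(480,300)) for c in ['scene','wrist']]))
print(env.state()['time_s'])
E
```

```text
pics
{'time_s': 0.0, 'qpos': array([ 6.71514692e+01,  1.83508906e+01,  8.97070481e+01,  5.35697689e-04,
        7.20424778e+01, -1.14639670e+00]), 'qvel': array([-0.031712  ,  0.03122613, -0.05530525, -0.09236853,  0.06629758,
       -0.06004082]), 'effort': array([-2.46256539e-03, -4.12452829e+01, -2.31971079e+01,  7.26330187e-02,
        4.53576038e-02, -1.29625587e-04]), 'ee_pos': array([212.56064495, 534.08513562, 403.92315156]), 'ee_rot': array([-1.79899614e+02, -2.51824835e-03,  1.58297698e+02]), 'force': array([-0.2981463 , -0.57523004,  0.70285644]), 'torque': array([ 0.04138291, -0.01871616,  0.01740953]), 'gripper_width': 91.11211903082285}
scene [[-0.251, 0.546, -0.799, 1417.609], [0.968, 0.159, -0.195, 270.709], [0.02, -0.823, -0.568, 724.328], [0.0, 0.0, 0.0, 1.0]] [[382.7781823148717, 0.0, 309.63775738659507], [0.0, 382.7781823148717, 193.84156144430864], [0.0, 0.0, 1.0]] -0.0027769265742993406
scene pin tray [359. 209.] 0.91 [434. 194.   0.]
scene pin tray [435. 215.] 0.81 [403. 425.   0.]
scene pin tray [384. 179.] 0.69 [236. 253.   0.]
scene tr tray [430. 260.] 0.95 
[... 1226 characters left out ...]
 0.]
top pin well [273. 208.] 0.59 [497. 204.   0.]
top pin board [346. 195.] 0.82 [528.   4.   0.]
top pin cradle [434. 189.] 0.67 [ 541. -238.    0.]
top pin bowl [327. 116.] 0.8 [755.  51.   0.]
top pin cup [269. 119.] 0.59 [750. 213.   0.]
top pin jar [426. 115.] 0.79 [ 754. -228.    0.]
wrist [[0.369, 0.889, 0.269, 135.778], [0.929, -0.353, -0.108, 564.767], [-0.001, 0.29, -0.957, 385.855], [0.0, 0.0, 0.0, 1.0]] [[296.8205474946538, 0.0, 315.6655157705097], [0.0, 296.8205474946538, 198.29841226782688], [0.0, 0.0, 1.0]] -0.057034092747706266
wrist pin tray [302. 349.] 0.79 [475. 406.   0.]
wrist tr tray [326. 322.] 0.98 [439. 462.   0.]
wrist tr tray [178. 270.] 0.51 [272. 289.   0.]
1.5
```

Run:
```python
from h import *
import pickle
F=pickle.load(open('F0.pkl','rb'))
a=F['scene']['frame'][:,:,::-1][150:270,290:450]
b=F['top']['frame'][:,:,::-1][150:270,200:360]
cv2.imwrite('pics/a.png',np.hstack([cv2.resize(x,(400,300),interpolation=cv2.INTER_CUBIC) for x in (a,b)]))
cv2.imwrite('pics/b.png',np.vstack([cv2.resize(F[c]['frame'],(460,288))[:,:,::-1] for c in ('scene','top')]))
```

```text
(no output)
```

View pics/a.png

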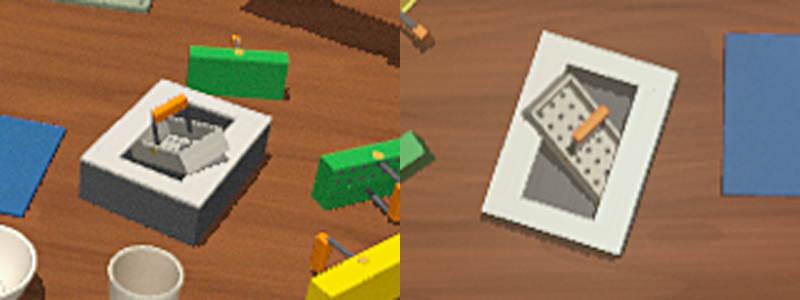

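View pics/b.png

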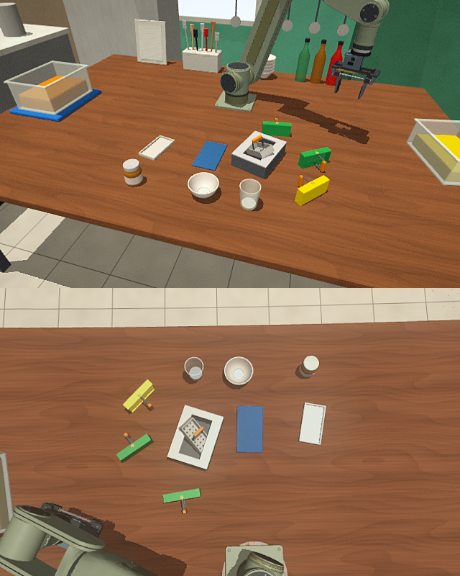

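Steel tray sits in the well (scene 357,207; top 269,203); the green ones (scene 384,179 and 417,213) and the yellow one (430,260) are decoys. The crop confirms bare steel, orange handle upright, and +x end up on the left (+y) rim.

Run:
```python
from h import *
import pickle
F=pickle.load(open('F0.pkl','rb'))
f=F['top']
hsv=cv2.cvtColor(f['frame'],cv2.COLOR_RGB2HSV)
def rect(mask,z,box,name):
    m=np.zeros(mask.shape,np.uint8);x0,y0,x1,y1=box;m[y0:y1,x0:x1]=mask[y0:y1,x0:x1]
    n,l,st,_=cv2.connectedComponentsWithStats(m);i=1+np.argmax(st[1:,4]);ys,xs=np.where(l==i)
    P=np.array([onz(f,(x,y),z)[:2] for x,y in zip(xs,ys)],np.float32)
    r=cv2.minAreaRect(P);b=cv2.boxPoints(r);e=b[1]-b[0],b[2]-b[1];L=max(e,key=np.linalg.norm)
    print(name,np.round(r[0],1),np.round(r[1],1),'yaw',round(np.degrees(np.arctan2(L[1],L[0]))%180,1))
rect(((hsv[...,1]<50)&(hsv[...,2]>180)).astype(np.uint8),60,(225,150,320,260),'well')
rect(((hsv[...,0]>95)&(hsv[...,0]<125)&(hsv[...,1]>90)).astype(np.uint8),8,(310,140,380,250),'board')
rect(((hsv[...,1]<70)&(hsv[...,2]>150)).astype(np.uint8),12,(400,150,470,230),'cradle')
# bar
B={}
for c,box in (('top',(262,188,290,212)),('scene',(340,180,372,206))):
    h=cv2.cvtColor(F[c]['frame'],cv2.COLOR_RGB2HSV);x0,y0,x1,y1=box
    ys,xs=np.where((h[y0:y1,x0:x1,1]>140)&(h[y0:y1,x0:x1,0]<20)&(h[y0:y1,x0:x1,2]>100));p=np.c_[xs+x0,ys+y0].astype(np.float32)
    r=cv2.minAreaRect(p);print(c,len(p),p.mean(0),r);B[c]=p.mean(0)
    b=cv2.boxPoints(r);print(np.round(b,1).tolist(),[np.round(onz(F[c],q,85),0).tolist() for q in b])
g=tri([ray(F[c],B[c]) for c in B]);print('bar centre',g,[proj(F[c],g)-B[c] for c in B])
```

```text
well [494.8 202.8] [150.2 201.3] yaw 161.2
board [527.4   1.2] [ 97.6 175.7] yaw 178.0
cradle [ 543.4 -237.6] [ 82.1 152.4] yaw 168.8
top 75 [276.05334 198.93333] ((276.0000305175781, 199.0), (4.242640495300293, 16.970561981201172), 45.0)
[[268.5, 203.5], [280.5, 191.5], [283.5, 194.5], [271.5, 206.5]] [[497.0, 209.0, 85.0], [528.0, 178.0, 85.0], [520.0, 170.0, 85.0], [489.0, 201.0, 85.0]]
scene 226 [351.02213 187.16814] ((352.0, 189.0), (18.0, 24.0), 90.0)
[[340.0, 180.0], [364.0, 180.0], [364.0, 198.0], [340.0, 198.0]] [[418.0, 123.0, 85.0], [397.0, 195.0, 85.0], [494.0, 208.0, 85.0], [514.0, 141.0, 85.0]]
bar centre [504.02802687 177.64855463 123.0557235 ] [array([[ 3.56380555, -0.55506918]]), array([[3.17078744, 0.10395548]])]
```

```bash
cat >> h.py <<'E'
def go(p,psi=None,grasp=True):
    """print travel in tool axes (m) to bring grasp point (or TCP) to p, and twist to yaw psi"""
    s=env.state();Rm=R.from_euler('xyz',s['ee_rot'],degrees=True).as_matrix();o=s['ee_pos']
    if psi is not None:
        d=(s['ee_rot'][2]-psi+180)%360-180; print('twist',round(np.radians(d),4),'=',round(d,1),'deg')
        Rn=Rm@R.from_euler('z',d,degrees=True).as_matrix()
    else: Rn=Rm
    t=np.array(p,float)-(172*Rn[:,2] if grasp else 0)
    print('travel before twist',np.round(Rm.T@(t-o)/1000,4),'after',np.round(Rn.T@(t-o)/1000,4),'t',round(s['time_s'],2),'grasp',np.round(o+172*Rm[:,2],1),'rot',np.round(s['ee_rot'],1))
E
python3 - <<'E'
from h import *
import pickle
F=pickle.load(open('F0.pkl','rb'))
g=tri([ray(F['scene'],(358,193)),ray(F['top'],(276,199))]);print(g,[proj(F[c],g) for c in ('scene','top')])
go([g[0],g[1],203],131)
E
```

```text
[505.15048805 189.12451779 106.26278834] [array([[357.59287027, 192.98264231]]), array([[275.54494241, 199.06148912]])]
twist 0.4764 = 27.3 deg
travel before twist [-0.3994 -0.2125  0.0298] after [-0.4523 -0.0057  0.0298] t 1.5 grasp [212.7 534.2 232.8] rot [180.    0.  158.3]
```

```bash
M="[$(yes '{"gripper":100,"travel":[-0.0266,-0.0142,0.0012],"twist":0.0}' | head -5 | paste -sd,)]"; echo skip >/dev/null
python3 -m handwheel '[{"gripper":100,"travel":[-0.0266,-0.0142,0.001],"twist":0},{"gripper":100,"travel":[-0.0266,-0.0142,0.001],"twist":0},{"gripper":100,"travel":[-0.0266,-0.0142,0.001],"twist":0},{"gripper":100,"travel":[-0.0266,-0.0142,0.001],"twist":0},{"gripper":100,"travel":[-0.0266,-0.0142,0.001],"twist":0}]' 
python3 -m handwheel '[{"gripper":100,"travel":[-0.0266,-0.0142,0.001],"twist":0},{"gripper":100,"travel":[-0.0266,-0.0142,0.001],"twist":0},{"gripper":100,"travel":[-0.0266,-0.0142,0.001],"twist":0},{"gripper":100,"travel":[-0.0266,-0.0142,0.001],"twist":0},{"gripper":100,"travel":[-0.0266,-0.0142,0.001],"twist":0}]' 
python3 -m handwheel '[{"gripper":100,"travel":[-0.0266,-0.0142,0.001],"twist":0},{"gripper":100,"travel":[-0.0266,-0.0142,0.001],"twist":0},{"gripper":100,"travel":[-0.0266,-0.0142,0.001],"twist":0},{"gripper":100,"travel":[-0.0266,-0.0142,0.001],"twist":0},{"gripper":100,"travel":[-0.0266,-0.0142,0.001],"twist":0}]' 
python3 -m handwheel '[{"gripper":60,"travel":[0,0,0],"twist":0.119},{"gripper":60,"travel":[0,0,0],"twist":0.119},{"gripper":60,"travel":[0,0,0],"twist":0.119},{"gripper":60,"travel":[0,0,0],"twist":0.119},{"gripper":60,"travel":[0,0,0],"twist":0}]'
python3 - <<'E'
from h import *
go([505,189,106],131)
f=env.grab_frame('wrist');save(f,'w1.png',s=1.2)
import pickle;pickle.dump(f,open('w1.pkl','wb'))
for r in env.pinpoint('wrist','grip')[:2]: print(r, onz(f,r['uv'],106))
for r in env.pinpoint('wrist','tray')[:2]: print(r, onz(f,r['uv'],40))
print(proj(f,[[505,189,106]]))
t=env.grab_frame('top'); pickle.dump(t,open('t1.pkl','wb'))
print(env.pinpoint('top','grip')[:1])
E
```

```text
time_s: 1.92
ee_pos: [310.6, 418.0, 399.8]
ee_rot: [180.0, 0.0, 158.3]
force: [1.3, 0.4, 0.4]
gripper_width: 91.1
time_s: 2.33
ee_pos: [408.0, 302.7, 394.9]
ee_rot: [180.0, 0.0, 158.3]
force: [1.3, 0.5, 0.6]
gripper_width: 91.3
time_s: 2.75
ee_pos: [505.4, 187.5, 389.8]
ee_rot: [180.0, 0.0, 158.3]
force: [0.3, 0.4, 0.1]
gripper_width: 91.0
time_s: 3.17
ee_pos: [504.7, 188.6, 389.7]
ee_rot: [180.0, -0.0, 130.9]
force: [1.0, 0.0, 0.7]
gripper_width: 60.9
twist -0.0019 = -0.1 deg
travel before twist [0.     0.0004 0.1117] after [0.     0.0004 0.1117] t 3.17 grasp [504.7 188.7 217.7] rot [180.   -0.  130.9]
{'uv': [498.8, 127.0], 'confidence': 0.91} [582.66423339 347.15532749 106.        ]
{'uv': [313.8, 202.9], 'confidence': 0.75} [504.52667441 185.61441196 106.        ]
{'uv': [320.2, 167.9], 'confidence': 0.92} [496.32948185 205.49720673  40.        ]
{'uv': [207.5, 9.6], 'confidence': 0.84} [304.20716724 253.48541445  40.        ]
[[316.55085479 200.60932732]]
[{'uv': [259.0, 309.9], 'confidence': 0.6}]
```

View pics/w1.png

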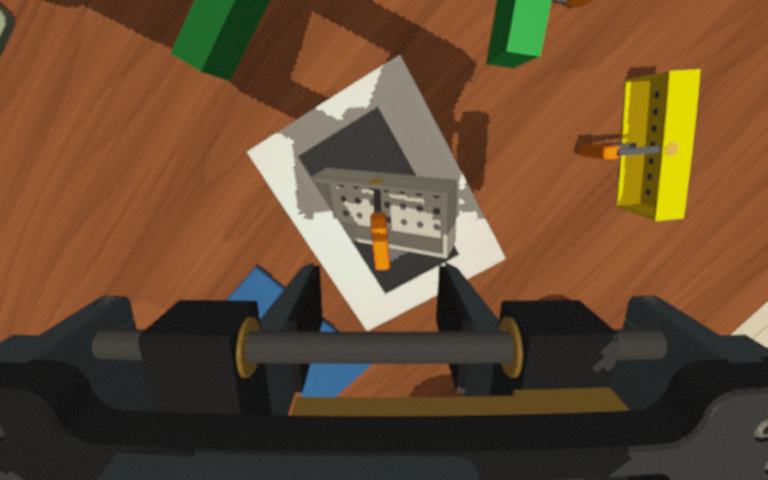

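```bash
python3 -m handwheel '[{"gripper":36,"travel":[0,0.0004,0.02],"twist":0},{"gripper":36,"travel":[0,0,0.02],"twist":0},{"gripper":36,"travel":[0,0,0.02],"twist":0},{"gripper":36,"travel":[0,0,0.02],"twist":0},{"gripper":36,"travel":[0,0,0.015],"twist":0}]' 40
python3 -m handwheel '[{"gripper":36,"travel":[0,0,0.007],"twist":0},{"gripper":36,"travel":[0,0,0.006],"twist":0},{"gripper":36,"travel":[0,0,0],"twist":0}]'
python3 - <<'E'
from h import *
import pickle
f=env.grab_frame('wrist');save(f,'w2.png',(120,60,560,300),1.1);t=env.grab_frame('scene');save(t,'s2.png',(290,130,450,260),3)
a=cv2.imread('pics/w2.png');b=cv2.imread('pics/s2.png');w=484
cv2.imwrite('pics/c2.png',np.vstack([a,cv2.resize(b,(a.shape[1],330))]))
E
```

```text
time_s: 3.83
ee_pos: [504.5, 189.0, 293.3]
ee_rot: [-179.9, -0.0, 131.1]
force: [-0.5, 0.2, -0.1]
gripper_width: 32.8
time_s: 4.08
ee_pos: [504.8, 189.1, 281.1]
ee_rot: [-179.9, -0.0, 131.1]
force: [0.3, -0.1, -0.4]
gripper_width: 32.9
```

View pics/c2.png

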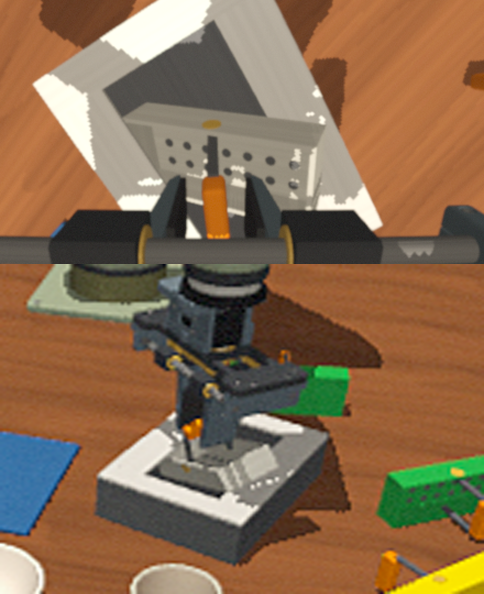

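```bash
python3 -m handwheel '[{"gripper":0,"travel":[0,0,0.003],"twist":0},{"gripper":0,"travel":[0,0,0],"twist":0},{"gripper":0,"travel":[0,0,0],"twist":0},{"gripper":0,"travel":[0,0,0],"twist":0},{"gripper":0,"travel":[0,0,0],"twist":0}]' 40
python3 -m handwheel '[{"gripper":0,"travel":[0,0,-0.003],"twist":0},{"gripper":0,"travel":[0,0,-0.003],"twist":0},{"gripper":0,"travel":[0,0,0],"twist":0}]'
python3 - <<'E'
from h import *
print(env.state()['force'],env.state()['torque'])
w=np.array([494.8,202.8]);
s=env.state();print('tool minus well centre',s['ee_pos'][:2]-w)
go([494.8,202.8,107],71.2)
E
```

```text
time_s: 4.6
ee_pos: [504.9, 189.0, 279.1]
ee_rot: [180.0, 0.0, 131.0]
force: [0.2, -2.0, 1.1]
gripper_width: 11.6
time_s: 4.85
ee_pos: [505.0, 189.1, 285.1]
ee_rot: [180.0, 0.0, 131.0]
force: [-0.4, -0.6, -1.9]
gripper_width: 11.7
[-0.40115361 -0.61761893 -1.90698982] [-0.06700088 -0.0700872   0.03917086]
tool minus well centre [ 10.19231403 -13.65697388]
twist 1.0441 = 59.8 deg
travel before twist [0.017  0.0011 0.0061] after [ 0.0095 -0.0141  0.0061] t 4.85 grasp [505.1 189.2 113.1] rot [180.   0. 131.]
```

```bash
python3 -m handwheel '[{"gripper":0,"travel":[0.002,0,0],"twist":0.07},{"gripper":0,"travel":[0.002,0,0],"twist":0.07},{"gripper":0,"travel":[0.002,0,0],"twist":0.07},{"gripper":0,"travel":[0.002,0,0],"twist":0.07},{"gripper":0,"travel":[0.002,0,0],"twist":0.07}]'
python3 -m handwheel '[{"gripper":0,"travel":[0.001,-0.001,0],"twist":0.07},{"gripper":0,"travel":[0.001,-0.001,0],"twist":0.07},{"gripper":0,"travel":[0.001,-0.001,0],"twist":0.07},{"gripper":0,"travel":[0.001,-0.001,0],"twist":0.07},{"gripper":0,"travel":[0,0,0],"twist":0.07}]'
python3 - <<'E'
from h import *
print(env.state()['force'],env.state()['torque'])
go([494.8,202.8,107],71.2)
f=env.grab_frame('wrist');save(f,'w3.png',(120,60,560,300),1.1);t=env.grab_frame('scene');save(t,'s3.png',(290,130,450,260),3)
a=cv2.imread('pics/w3.png');b=cv2.imread('pics/s3.png')
cv2.imwrite('pics/c3.png',np.vstack([a,cv2.resize(b,(a.shape[1],330))]))
E
```

```text
time_s: 5.27
ee_pos: [498.0, 196.6, 284.3]
ee_rot: [-179.6, 0.1, 110.8]
force: [-6.0, -6.5, 1.9]
gripper_width: 12.0
time_s: 5.68
ee_pos: [491.9, 198.9, 283.6]
ee_rot: [-179.4, 0.3, 90.8]
force: [-6.2, -5.6, 0.2]
gripper_width: 11.8
[-6.21434928 -5.59014395  0.15656362] [-1.22357053  1.2450482   0.14268618]
twist 0.3421 = 19.6 deg
travel before twist [0.0048 0.0047 0.0046] after [0.0061 0.0028 0.0046] t 5.68 grasp [490.2 197.9 111.7] rot [-179.4    0.3   90.8]
```

View pics/c3.png

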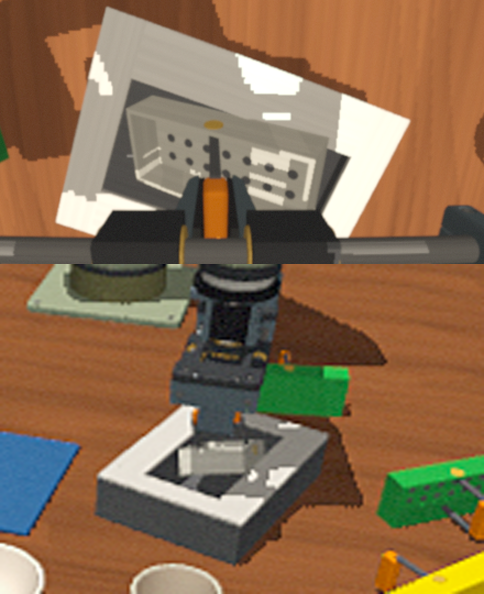

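```bash
python3 -m handwheel '[{"gripper":0,"travel":[0.001,0,0],"twist":0.07},{"gripper":0,"travel":[0.001,0,0],"twist":0.07},{"gripper":0,"travel":[0.001,0.001,0],"twist":0.07},{"gripper":0,"travel":[0.001,0.001,0],"twist":0.07},{"gripper":0,"travel":[0.001,0.001,0],"twist":0.062}]'
python3 - <<'E'
from h import *
print(env.state()['force'],env.state()['torque'])
go([494.8,202.8,77],71.2)
E
python3 -m handwheel '[{"gripper":0,"travel":[0,0,0.005],"twist":0},{"gripper":0,"travel":[0,0,0.005],"twist":0},{"gripper":0,"travel":[0,0,0.004],"twist":0},{"gripper":0,"travel":[0,0,0.004],"twist":0},{"gripper":0,"travel":[0,0,0],"twist":0}]'
python3 - <<'E'
from h import *
print(env.state()['force'],env.state()['torque'])
go([494.8,202.8,77],71.2)
f=env.grab_frame('wrist');save(f,'w4.png',(120,60,560,300),1.1);t=env.grab_frame('scene');save(t,'s4.png',(290,130,450,260),3)
a=cv2.imread('pics/w4.png');b=cv2.imread('pics/s4.png')
cv2.imwrite('pics/c4.png',np.vstack([a,cv2.resize(b,(a.shape[1],330))]))
E
```

```text
time_s: 6.2
ee_pos: [495.2, 202.8, 282.6]
ee_rot: [-179.5, 0.6, 71.2]
force: [-6.2, -6.5, -3.2]
gripper_width: 11.9
[-6.19098895 -6.46120338 -3.20984383] [-1.817382    1.51624792  0.23071873]
twist 0.0002 = 0.0 deg
travel before twist [0.0021 0.0015 0.0336] after [0.0021 0.0015 0.0336] t 6.2 grasp [493.1 201.6 110.6] rot [-179.5    0.6   71.2]
time_s: 6.62
ee_pos: [497.8, 203.9, 266.0]
ee_rot: [-179.9, 0.1, 71.3]
force: [-0.0, -3.3, -3.8]
gripper_width: 11.6
[-0.00387238 -3.27395827 -3.80559611] [-0.9867156   0.11834955 -0.11197464]
twist 0.0021 = 0.1 deg
travel before twist [-0.0015 -0.0023  0.017 ] after [-0.0015 -0.0023  0.017 ] t 6.62 grasp [497.5 203.6  94. ] rot [-1.799e+02  1.000e-01  7.130e+01]
```

View pics/c4.png

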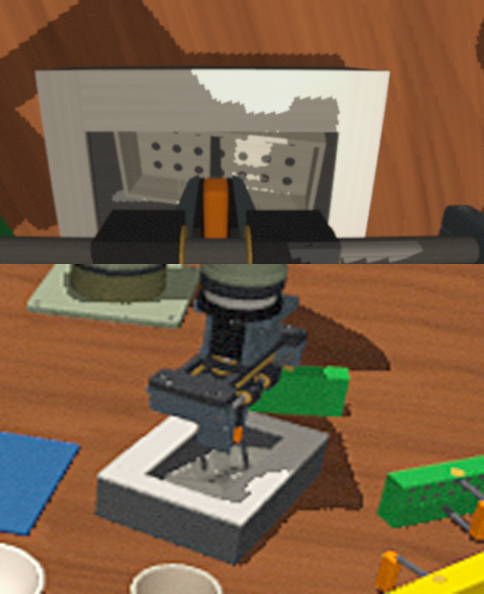

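```bash
python3 -m handwheel '[{"gripper":0,"travel":[-0.001,-0.001,0.004],"twist":0},{"gripper":0,"travel":[0,-0.001,0.004],"twist":0},{"gripper":0,"travel":[0,0,0.003],"twist":0},{"gripper":0,"travel":[0,0,0.002],"twist":0},{"gripper":0,"travel":[0,0,0],"twist":0}]'
python3 -m handwheel '[{"gripper":0,"travel":[0,0,0.002],"twist":0},{"gripper":0,"travel":[0,0,0],"twist":0}]'
python3 -m handwheel '[{"gripper":0,"travel":[0,0,0.002],"twist":0},{"gripper":0,"travel":[0,0,0],"twist":0}]'
```

```text
time_s: 7.13
ee_pos: [496.0, 204.7, 253.5]
ee_rot: [-180.0, -0.0, 71.3]
force: [0.1, 0.1, -2.2]
gripper_width: 11.9
time_s: 7.3
ee_pos: [496.0, 204.7, 253.1]
ee_rot: [180.0, -0.1, 71.3]
force: [-1.3, 0.4, 6.8]
gripper_width: 11.7
time_s: 7.47
ee_pos: [496.2, 205.0, 252.7]
ee_rot: [179.9, -0.2, 71.3]
force: [-3.6, 0.7, 16.9]
gripper_width: 11.7
```

Run:
```python
from h import *
f=env.grab_frame('wrist');save(f,'w5.png',(120,60,560,240),1.6);t=env.grab_frame('scene');save(t,'s5.png',(315,165,405,230),7)
a=cv2.imread('pics/w5.png');b=cv2.imread('pics/s5.png')
cv2.imwrite('pics/c5.png',np.vstack([a,cv2.resize(b,(a.shape[1],310))]))
```

```text
(no output)
```

View pics/c5.png

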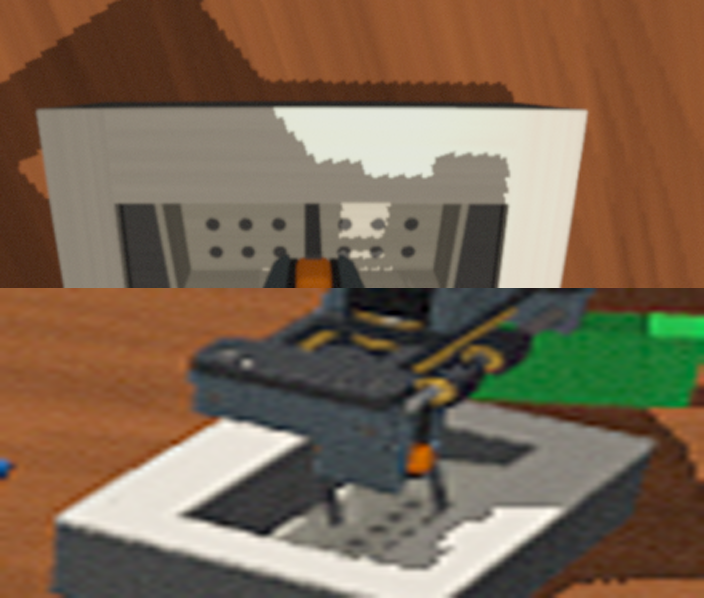

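```bash
cat >> h.py <<'E'
def box(c,yaw,L,W,z0,z1,f,im,col):
    r=R.from_euler('z',yaw,degrees=True).as_matrix()
    P=np.array([[x*L/2,y*W/2,z] for z in (z0,z1) for x,y in ((1,1),(1,-1),(-1,-1),(-1,1))])@r.T+[c[0],c[1],0]
    q=proj(f,P).round().astype(int)
    for i in range(4):
        for a,b in ((i,(i+1)%4),(4+i,4+(i+1)%4),(i,4+i)): cv2.line(im,tuple(map(int,q[a])),tuple(map(int,q[b])),col,1)
E
python3 - <<'E'
from h import *
out=[]
for c,bx in (('wrist',(120,80,560,280)),('scene',(315,165,405,230))):
    f=env.grab_frame(c);K=8 if c=='scene' else 1.6
    # scale by modifying intrinsics
    im=cv2.resize(f['frame'][bx[1]:bx[3],bx[0]:bx[2],::-1],None,fx=K,fy=K,interpolation=cv2.INTER_CUBIC)
    g=dict(f);k=np.array(f['intrinsics'],float).copy();k[0,2]-=bx[0];k[1,2]-=bx[1];k[:2]*=K;g['intrinsics']=k
    box((494.8,202.8),161.2,150,80,56,60,g,im,(0,0,255));box((494.8,202.8),161.2,200,150,0,60,g,im,(0,0,255))
    s=env.state()['ee_pos'];box(s[:2],-18.7,130,60,4,32,g,im,(0,255,0));print(im.shape)
    out.append(im[:,:704])
h=[cv2.copyMakeBorder(o,0,0,0,720-o.shape[1],cv2.BORDER_CONSTANT) for o in out]
o=np.vstack(h);cv2.imwrite('pics/c6.png',cv2.resize(o,None,fx=.7,fy=.7))
E
```

```text
(320, 704, 3)
(520, 720, 3)
```

View pics/c6.png

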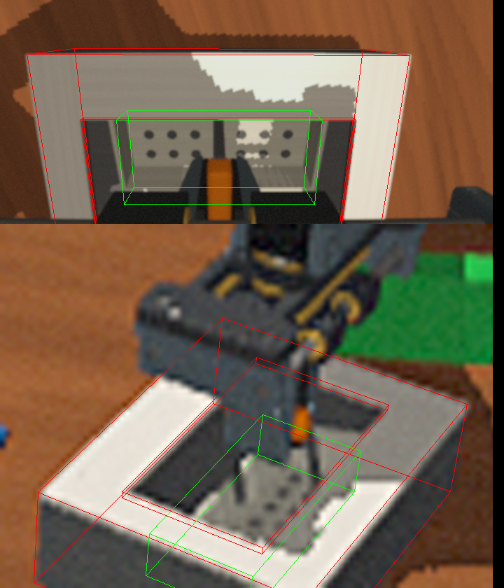

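```bash
python3 -m handwheel '[{"gripper":0,"travel":[0,0,-0.003],"twist":0},{"gripper":10,"travel":[0,0,0],"twist":0},{"gripper":25,"travel":[0,0,0],"twist":0},{"gripper":40,"travel":[0,0,0],"twist":0},{"gripper":40,"travel":[0,0,0],"twist":0}]'
python3 -m handwheel '[{"gripper":40,"travel":[0,0,-0.02],"twist":0},{"gripper":40,"travel":[0,0,-0.03],"twist":0},{"gripper":40,"travel":[0,0,-0.03],"twist":0},{"gripper":40,"travel":[0,0,-0.03],"twist":0},{"gripper":40,"travel":[0,0,0],"twist":0}]'
python3 - <<'E'
from h import *
out=[]
for c,bx in (('wrist',(140,60,500,280)),('scene',(315,165,405,230))):
    f=env.grab_frame(c);K=7 if c=='scene' else 1.8
    im=cv2.resize(f['frame'][bx[1]:bx[3],bx[0]:bx[2],::-1],None,fx=K,fy=K,interpolation=cv2.INTER_CUBIC)
    g=dict(f);k=np.array(f['intrinsics'],float).copy();k[0,2]-=bx[0];k[1,2]-=bx[1];k[:2]*=K;g['intrinsics']=k
    box((494.8,202.8),161.2,150,80,59,60,g,im,(0,0,255))
    for z in (4,32):box(env.state()['ee_pos'][:2],-18.7,130,60,z,z,g,im,(0,255,0) if z==32 else (255,0,0))
    out.append(cv2.resize(im,(500,int(500*im.shape[0]/im.shape[1]))))
    for r in env.pinpoint(c,'grip')[:3]: print(c,r,onz(f,r['uv'],74))
cv2.imwrite('pics/c7.png',np.vstack(out)[:600]);go([494.8,202.8,74],71.2)
E
```

```text
time_s: 8.08
ee_pos: [496.0, 204.3, 252.5]
ee_rot: [-180.0, -0.0, 71.3]
force: [0.4, -0.1, -0.0]
gripper_width: 28.6
time_s: 8.5
ee_pos: [497.4, 204.8, 368.6]
ee_rot: [179.5, -0.4, 71.3]
force: [-0.1, 0.9, 0.3]
gripper_width: 36.6
wrist {'uv': [309.5, 188.4], 'confidence': 0.88} [497.45173436 216.14635303  74.        ]
wrist {'uv': [88.4, 225.7], 'confidence': 0.75} [269.11996614 252.42889421  74.        ]
scene {'uv': [453.1, 231.1], 'confidence': 0.61} [564.43902697 456.52435745  74.        ]
scene {'uv': [418.7, 251.4], 'confidence': 0.6} [669.79179973 369.66800882  74.        ]
scene {'uv': [367.4, 202.2], 'confidence': 0.53} [496.7923952  219.63566629  74.        ]
twist 0.0021 = 0.1 deg
travel before twist [-0.0011  0.0002  0.1156] after [-0.0011  0.0002  0.1156] t 8.7 grasp [495.2 204.  189.6] rot [-1.799e+02  1.000e-01  7.130e+01]
```

View pics/c7.png

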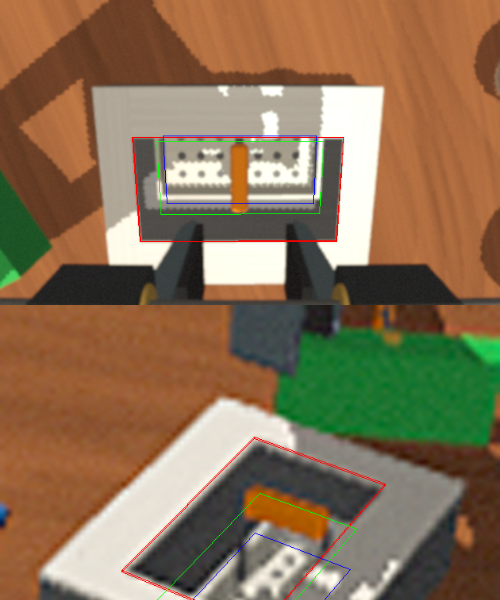

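The tray now lies flat and square, but about 12 mm towards +y, with its long edge just under the rim. The bar is standing upright at about (497, 216, 74), so I regrasp it there and centre the tray before lifting.

```bash
python3 -m handwheel '[{"gripper":36,"travel":[0.012,-0.002,0],"twist":0},{"gripper":36,"travel":[0,0,0.03],"twist":0},{"gripper":36,"travel":[0,0,0.03],"twist":0},{"gripper":36,"travel":[0,0,0.025],"twist":0},{"gripper":36,"travel":[0,0,0.015],"twist":0}]'
python3 -m handwheel '[{"gripper":36,"travel":[0,0,0.01],"twist":0},{"gripper":36,"travel":[0,0,0.004],"twist":0},{"gripper":0,"travel":[0,0,0],"twist":0},{"gripper":0,"travel":[0,0,0],"twist":0},{"gripper":0,"travel":[0,0,0],"twist":0}]' 45
python3 -m handwheel '[{"gripper":0,"travel":[0,0,0],"twist":0},{"gripper":0,"travel":[-0.004,0.001,-0.0006],"twist":0},{"gripper":0,"travel":[-0.004,0.001,-0.0006],"twist":0},{"gripper":0,"travel":[-0.004,0,0],"twist":0},{"gripper":0,"travel":[0,0,0],"twist":0}]'
python3 - <<'E'
from h import *
go([494.8,202.8,74],71.2)
E
```

```text
time_s: 9.12
ee_pos: [496.8, 216.7, 258.7]
ee_rot: [-179.7, 0.2, 71.3]
force: [0.4, 0.6, -0.2]
gripper_width: 33.0
time_s: 9.53
ee_pos: [498.3, 216.6, 249.8]
ee_rot: [179.9, -0.1, 71.3]
force: [-0.1, -0.5, -0.1]
gripper_width: 15.6
time_s: 9.95
ee_pos: [495.4, 203.3, 249.9]
ee_rot: [-180.0, 0.1, 71.3]
force: [-0.2, 0.0, -2.3]
gripper_width: 11.5
twist 0.0014 = 0.1 deg
travel before twist [-0.0005 -0.0003  0.0039] after [-0.0005 -0.0003  0.0039] t 9.95 grasp [495.2 203.2  77.9] rot [-1.80e+02  1.00e-01  7.13e+01]
```

```bash
python3 -m handwheel '[{"gripper":0,"travel":[0,0,-0.004],"twist":0},{"gripper":0,"travel":[0,0,-0.005],"twist":0},{"gripper":0,"travel":[0,0,-0.006],"twist":0},{"gripper":0,"travel":[0,0,-0.006],"twist":0},{"gripper":0,"travel":[0,0,0],"twist":0}]'
python3 -m handwheel '[{"gripper":0,"travel":[0,0,-0.008],"twist":0},{"gripper":0,"travel":[0,0,-0.01],"twist":0},{"gripper":0,"travel":[0,0,-0.01],"twist":0},{"gripper":0,"travel":[0,0,-0.008],"twist":0},{"gripper":0,"travel":[0,0,0],"twist":0}]'
```

```text
time_s: 10.37
ee_pos: [496.4, 204.6, 272.6]
ee_rot: [179.9, -0.1, 71.3]
force: [-0.2, 0.9, -1.9]
gripper_width: 11.9
time_s: 10.78
ee_pos: [496.5, 204.5, 309.4]
ee_rot: [179.8, -0.2, 71.3]
force: [0.5, 1.0, -2.2]
gripper_width: 11.9
```

```bash
python3 -m handwheel '[{"gripper":0,"travel":[0,0,-0.01],"twist":0},{"gripper":0,"travel":[0,0,-0.012],"twist":0},{"gripper":0,"travel":[0,0,-0.012],"twist":0},{"gripper":0,"travel":[0,0,-0.008],"twist":0},{"gripper":0,"travel":[0,0,0],"twist":0}]'
python3 - <<'E'
from h import *
go([527.4,1.2,124],88)
f=env.grab_frame('wrist');t=env.grab_frame('scene')
cv2.imwrite('pics/c8.png',np.hstack([cv2.resize(f['frame'][60:300,120:560,::-1],(400,300)),cv2.resize(t['frame'][140:260,285:445,::-1],(400,300),interpolation=cv2.INTER_CUBIC)]))
E
```

```text
time_s: 11.2
ee_pos: [496.3, 204.4, 350.9]
ee_rot: [179.8, -0.1, 71.3]
force: [0.4, 0.8, -3.4]
gripper_width: 11.8
twist -0.2911 = -16.7 deg
travel before twist [-0.1831  0.0939  0.0547] after [-0.2024  0.0374  0.0547] t 11.2 grasp [496.9 204.7 178.9] rot [ 1.798e+02 -1.000e-01  7.130e+01]
```

View pics/c8.png

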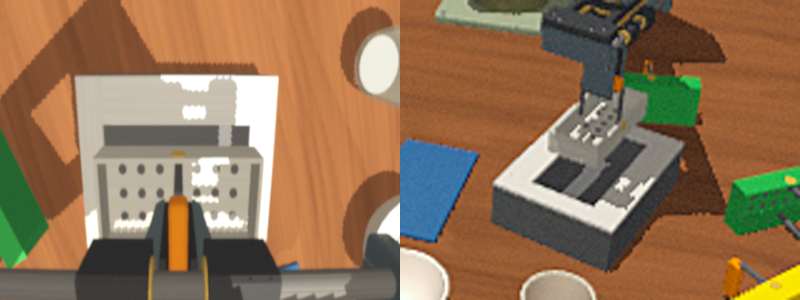

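```bash
python3 -m handwheel '[{"gripper":0,"travel":[-0.0185,0.0088,0],"twist":0},{"gripper":0,"travel":[-0.0185,0.0088,0],"twist":0},{"gripper":0,"travel":[-0.0185,0.0088,0],"twist":0},{"gripper":0,"travel":[-0.0185,0.0088,0],"twist":0},{"gripper":0,"travel":[-0.0185,0.0088,0],"twist":0}]'
python3 -m handwheel '[{"gripper":0,"travel":[-0.0185,0.0088,0],"twist":0},{"gripper":0,"travel":[-0.0185,0.0088,0],"twist":0},{"gripper":0,"travel":[-0.0185,0.0088,0],"twist":0},{"gripper":0,"travel":[-0.0185,0.0088,0],"twist":0},{"gripper":0,"travel":[-0.0185,0.0088,0],"twist":0}]'
python3 -m handwheel '[{"gripper":0,"travel":[0,0,0],"twist":-0.06},{"gripper":0,"travel":[0,0,0.015],"twist":-0.06},{"gripper":0,"travel":[0,0,0.02],"twist":-0.06},{"gripper":0,"travel":[0,0,0.02],"twist":-0.06},{"gripper":0,"travel":[0,0,0.01],"twist":-0.05}]'
python3 -m handwheel '[{"gripper":0,"travel":[0,0,0.01],"twist":0},{"gripper":0,"travel":[0,0,0.008],"twist":0},{"gripper":0,"travel":[0,0,0.006],"twist":0},{"gripper":0,"travel":[0,0,0.004],"twist":0},{"gripper":0,"travel":[0,0,0],"twist":0}]'
python3 - <<'E'
from h import *
go([520,1.2,82],88)
E
```

```text
time_s: 11.72
ee_pos: [507.7, 101.6, 347.9]
ee_rot: [-179.9, 0.1, 71.3]
force: [0.6, 0.2, -3.2]
gripper_width: 11.7
time_s: 12.13
ee_pos: [519.7, -0.2, 347.9]
ee_rot: [-179.9, 0.0, 71.3]
force: [0.1, 0.1, -3.9]
gripper_width: 11.7
time_s: 12.55
ee_pos: [518.9, 0.7, 280.9]
ee_rot: [-179.7, 0.0, 88.1]
force: [-0.5, -0.4, -3.0]
gripper_width: 11.8
time_s: 12.97
ee_pos: [519.9, 0.9, 255.3]
ee_rot: [-179.9, -0.0, 87.9]
force: [0.2, 0.3, -1.8]
gripper_width: 11.6
twist -0.0015 = -0.1 deg
travel before twist [0.0003 0.0002 0.0013] after [0.0003 0.0002 0.0013] t 12.97 grasp [519.8   0.9  83.3] rot [-179.9   -0.    87.9]
```

```bash
python3 -m handwheel '[{"gripper":0,"travel":[0,0,0.001],"twist":0},{"gripper":0,"travel":[0,0,0.001],"twist":0},{"gripper":0,"travel":[0,0,0],"twist":0}]'
python3 -m handwheel '[{"gripper":17,"travel":[0,0,0],"twist":0},{"gripper":25,"travel":[0,0,0],"twist":0},{"gripper":32,"travel":[0,0,0],"twist":0},{"gripper":32,"travel":[0,0,0],"twist":0}]'
python3 -m handwheel '[{"gripper":32,"travel":[0,0.01,0],"twist":0},{"gripper":32,"travel":[0,0.01,0],"twist":0},{"gripper":32,"travel":[0,0.01,0],"twist":0},{"gripper":32,"travel":[0,0.01,0],"twist":0},{"gripper":32,"travel":[0,0.01,0],"twist":0}]'
python3 -m handwheel '[{"gripper":32,"travel":[0,-0.002,0],"twist":0},{"gripper":32,"travel":[0,0,-0.02],"twist":0},{"gripper":32,"travel":[0,0,-0.03],"twist":0},{"gripper":32,"travel":[0,0,-0.03],"twist":0},{"gripper":0,"travel":[0,0,0],"twist":0}]'
python3 - <<'E'
from h import *
out=[]
g={}
for c in ('wrist','scene','top'):
    g[c]=env.grab_frame(c)
    for r in env.pinpoint(c,'grip')[:4]+env.pinpoint(c,'tray')[:4]:
        p=onz(g[c],r['uv'],45)
        if 440<p[0]<660 and -80<p[1]<80: print(c,r,p.round())
cv2.imwrite('pics/c9.png',np.hstack([cv2.resize(g['wrist']['frame'][60:300,120:560,::-1],(400,300)),cv2.resize(g['scene']['frame'][160:250,240:360,::-1],(400,300),interpolation=cv2.INTER_CUBIC)]))
go([570,1.2,70],88)
E
```

```text
time_s: 13.22
ee_pos: [520.2, 0.8, 254.3]
ee_rot: [179.9, -0.0, 87.9]
force: [0.1, -0.3, -2.0]
gripper_width: 12.1
time_s: 13.55
ee_pos: [520.2, 0.8, 254.4]
ee_rot: [179.9, -0.0, 87.9]
force: [-0.9, -0.5, -0.4]
gripper_width: 28.8
time_s: 13.97
ee_pos: [571.3, -1.0, 253.6]
ee_rot: [-180.0, -0.0, 87.9]
force: [-1.5, -0.8, -1.2]
gripper_width: 29.5
time_s: 14.38
ee_pos: [569.7, -0.9, 340.0]
ee_rot: [179.3, -0.0, 87.9]
force: [0.8, 0.0, 0.7]
gripper_width: 25.2
wrist {'uv': [311.2, 202.8], 'confidence': 0.96} [568.  -7.  45.]
wrist {'uv': [288.0, 187.0], 'confidence': 0.81} [547.  10.  45.]
scene {'uv': [288.5, 205.2], 'confidence': 0.67} [537.  -9.  45.]
scene {'uv': [286.9, 216.7], 'confidence': 0.7} [591.   3.  45.]
twist -0.0011 = -0.1 deg
travel before twist [0.0021 0.0025 0.091 ] after [0.0021 0.0025 0.091 ] t 14.83 grasp [567.6  -0.9 161. ] rot [-179.9   -0.    87.9]
```

View pics/c9.png

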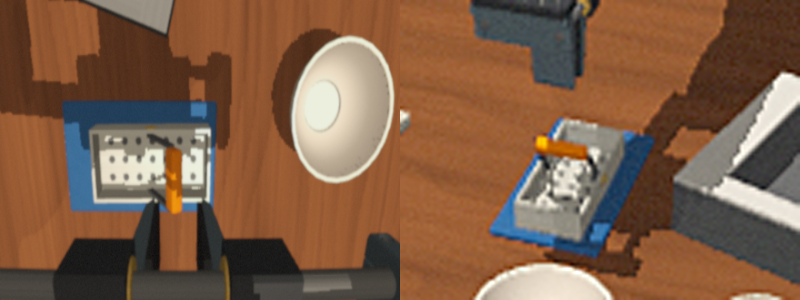

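```bash
python3 -m handwheel '[{"gripper":0,"travel":[-0.003,-0.03,0],"twist":0},{"gripper":0,"travel":[0,0,0.025],"twist":0},{"gripper":0,"travel":[0,0,0.025],"twist":0},{"gripper":0,"travel":[0,0,0.025],"twist":0},{"gripper":0,"travel":[0,0,0],"twist":0}]' 20
python3 -m handwheel '[{"gripper":0,"travel":[0,0.0065,0],"twist":0},{"gripper":0,"travel":[0,0.0065,0],"twist":0},{"gripper":0,"travel":[0,0.004,0.003],"twist":0},{"gripper":0,"travel":[0,0.004,0.003],"twist":0},{"gripper":0,"travel":[0,0.004,0.0045],"twist":0}]'
python3 -m handwheel '[{"gripper":0,"travel":[0,0.004,0.0045],"twist":0},{"gripper":0,"travel":[0,0.003,0.0055],"twist":0},{"gripper":0,"travel":[0,0.003,0.0055],"twist":0},{"gripper":0,"travel":[0,0.0015,0.004],"twist":0},{"gripper":0,"travel":[0,0.0015,0.004],"twist":0}]'
python3 -m handwheel '[{"gripper":0,"travel":[0,0.001,0.002],"twist":0},{"gripper":0,"travel":[0,0.001,0.002],"twist":0},{"gripper":0,"travel":[0,0,0],"twist":0}]'
```

```text
time_s: 15.25
ee_pos: [536.0, -2.8, 254.5]
ee_rot: [-179.4, 0.0, 87.9]
force: [-0.7, 0.0, 0.0]
gripper_width: 0.6
time_s: 15.67
ee_pos: [563.9, -3.7, 249.4]
ee_rot: [179.8, -0.0, 87.9]
force: [0.4, -0.0, 1.3]
gripper_width: 0.3
time_s: 16.08
ee_pos: [575.9, -4.0, 224.2]
ee_rot: [-179.9, -0.0, 87.9]
force: [-1.3, 1.5, -0.4]
gripper_width: 0.8
time_s: 16.33
ee_pos: [577.3, -4.1, 220.9]
ee_rot: [-179.9, -0.0, 87.9]
force: [-2.8, 1.8, 2.2]
gripper_width: 0.4
```

```bash
python3 -m handwheel '[{"gripper":0,"travel":[0,-0.001,-0.01],"twist":0},{"gripper":0,"travel":[0,0,-0.01],"twist":0},{"gripper":0,"travel":[0,0.009,0],"twist":0},{"gripper":0,"travel":[0,0,0.006],"twist":0},{"gripper":0,"travel":[0,0,0.004],"twist":0}]'
python3 -m handwheel '[{"gripper":0,"travel":[0,0,0.002],"twist":0},{"gripper":0,"travel":[0,0,0.002],"twist":0},{"gripper":0,"travel":[0,0,0],"twist":0}]'
python3 -m handwheel '[{"gripper":0,"travel":[0,0,0.001],"twist":0},{"gripper":0,"travel":[0,0,0.001],"twist":0},{"gripper":0,"travel":[0,0,0],"twist":0}]'
```

```text
time_s: 16.75
ee_pos: [586.6, -4.6, 230.9]
ee_rot: [179.9, -0.0, 87.9]
force: [-0.2, 0.6, 0.3]
gripper_width: 0.8
time_s: 17.0
ee_pos: [585.7, -4.6, 228.0]
ee_rot: [-180.0, 0.0, 87.9]
force: [-3.5, 0.7, 10.5]
gripper_width: 0.4
time_s: 17.25
ee_pos: [585.6, -4.6, 227.7]
ee_rot: [180.0, 0.0, 87.9]
force: [-5.5, 0.5, 21.8]
gripper_width: 0.4
```

```bash
python3 -m handwheel '[{"gripper":0,"travel":[0,0,-0.02],"twist":0},{"gripper":60,"travel":[0,-0.01,-0.03],"twist":0},{"gripper":100,"travel":[0,-0.015,-0.03],"twist":0},{"gripper":100,"travel":[0,-0.015,-0.03],"twist":0},{"gripper":100,"travel":[0,0,0],"twist":0}]'
python3 - <<'E'
from h import *
import pickle
g={}
s=env.state();print(s['ee_pos'],s['ee_rot'])
for c in ('wrist','scene','top'):
    g[c]=env.grab_frame(c)
    for n,fn in (('grip',env.pinpoint),('tray',env.pinpoint),('traytr',env.trace)):
        for r in fn(c,n[:4])[:5]:
            p=onz(g[c],r['uv'],36)
            if 440<p[0]<660 and -80<p[1]<80:
                print(c,n,r['uv'],r['confidence'],p.round(1))
                if n=='traytr':
                    m=r['pixels'].astype(np.uint8);ys,xs=np.where(m)
                    P=np.array([onz(g[c],(x,y),36)[:2] for x,y in zip(xs,ys)],np.float32);print('  rect@36',cv2.minAreaRect(P))
    h=cv2.cvtColor(g[c]['frame'],cv2.COLOR_RGB2HSV);m=(h[...,1]>150)&(h[...,0]>7)&(h[...,0]<20)&(h[...,2]>150)
    ys,xs=np.where(m);P=np.array([onz(g[c],(x,y),34)[:2] for x,y in zip(xs,ys)])
    k=(abs(P[:,0]-560)<70)&(abs(P[:,1])<45)
    if k.any(): print(c,'orange@34',k.sum(),P[k].min(0),P[k].max(0),np.c_[xs,ys][k].mean(0))
pickle.dump(g,open('g9.pkl','wb'))
E
```

```text
time_s: 17.67
ee_pos: [545.0, -3.0, 339.9]
ee_rot: [179.6, -0.0, 87.9]
force: [0.7, 0.6, 0.4]
gripper_width: 24.3
[545.02368355  -3.01582492 339.88537989] [ 1.79591521e+02 -6.61549237e-03  8.79453477e+01]
wrist grip [361.7, 189.3] 0.74 [5.928e+02 4.000e-01 3.600e+01]
wrist tray [312.7, 186.8] 0.88 [544.1   4.8  36. ]
wrist traytr [312.1, 188.4] 0.56 [543.5   3.2  36. ]
  rect@36 ((544.4889526367188, 3.072357177734375), (64.81449890136719, 132.57044982910156), 87.85199737548828)
wrist orange@34 1106 [586.42767487 -44.99767872] [629.98105928  44.29047185] [374.09855335 191.76039783]
scene tray [286.4, 215.6] 0.56 [576.   -3.1  36. ]
scene traytr [287.0, 214.5] 0.78 [570.5  -3.   36. ]
  rect@36 ((558.0142211914062, 3.4941444396972656), (72.9535903930664, 165.25416564941406), 88.45630645751953)
scene orange@34 106 [490.41896766 -44.97304362] [629.94288743  20.42204506] [280.45283019 214.25471698]
```

```bash
python3 -m handwheel '[{"gripper":100,"travel":[0.006,0,0],"twist":0.12},{"gripper":100,"travel":[0,0,0],"twist":0.121},{"gripper":100,"travel":[0,0,0],"twist":0.121},{"gripper":100,"travel":[0,0,0],"twist":0.121},{"gripper":100,"travel":[0,0,0],"twist":0.121}]'
python3 -m handwheel '[{"gripper":100,"travel":[0,0,0],"twist":0.121},{"gripper":100,"travel":[0,0,0],"twist":0.121},{"gripper":100,"travel":[0,0,0],"twist":0.121},{"gripper":100,"travel":[0,0,0],"twist":0.121},{"gripper":100,"travel":[0,0,0],"twist":0.121}]'
python3 -m handwheel '[{"gripper":100,"travel":[0,0,0],"twist":0.121},{"gripper":100,"travel":[0,0,0],"twist":0.121},{"gripper":100,"travel":[0,0,0],"twist":0.121},{"gripper":100,"travel":[0,0,0],"twist":0},{"gripper":100,"travel":[0,0,0],"twist":0}]'
python3 - <<'E'
from h import *
go([544.4,3,39],-2.1)
g=env.grab_frame('wrist')
r=env.trace('wrist','tray')[:4]
for q in r:
    p=onz(g,q['uv'],36)
    if 440<p[0]<660 and -80<p[1]<80:
        ys,xs=np.where(q['pixels']);P=np.array([onz(g,(x,y),36)[:2] for x,y in zip(xs,ys)],np.float32);print(q['confidence'],cv2.minAreaRect(P))
print([ (q['uv'],onz(g,q['uv'],36)) for q in env.pinpoint('wrist','grip')[:2]])
E
```

```text
time_s: 18.68
ee_pos: [546.2, 3.0, 334.8]
ee_rot: [-180.0, 0.0, 53.0]
force: [0.4, 0.9, -0.3]
gripper_width: 91.2
time_s: 19.1
ee_pos: [546.2, 2.9, 334.8]
ee_rot: [-180.0, 0.0, 18.3]
force: [-0.3, 0.3, -0.6]
gripper_width: 91.3
time_s: 19.52
ee_pos: [546.2, 2.9, 334.8]
ee_rot: [-180.0, 0.0, -2.0]
force: [0.1, 0.0, 0.3]
gripper_width: 91.3
twist 0.0025 = 0.1 deg
travel before twist [-0.0017 -0.      0.1238] after [-0.0017 -0.      0.1238] t 19.52 grasp [546.1   2.9 162.8] rot [-180.    0.   -2.]
0.59 ((544.78125, 1.3806400299072266), (61.89772033691406, 134.41197204589844), 87.93270111083984)
[([314.9, 146.0], array([594.49296474,   1.77700815,  36.        ]))]
```

```bash
python3 -m handwheel '[{"gripper":100,"travel":[-0.0015,0,0.03],"twist":0},{"gripper":100,"travel":[0,0,0.03],"twist":0},{"gripper":100,"travel":[0,0.001,0.03],"twist":0},{"gripper":100,"travel":[0,0,0.02],"twist":0},{"gripper":100,"travel":[0,0,0.013],"twist":0}]'
python3 -m handwheel '[{"gripper":100,"travel":[0,0,0],"twist":0},{"gripper":60,"travel":[0,0,0],"twist":0},{"gripper":55,"travel":[0,0,0],"twist":0},{"gripper":55,"travel":[0,0,0],"twist":0},{"gripper":55,"travel":[0,0,0],"twist":0}]' 30
python3 -m handwheel '[{"gripper":55,"travel":[0,0,-0.005],"twist":0},{"gripper":55,"travel":[0,0,-0.01],"twist":0},{"gripper":55,"travel":[0,0,-0.015],"twist":0},{"gripper":55,"travel":[0,0,0],"twist":0}]'
python3 - <<'E'
from h import *
go([543.4,-237.6,70],-11.2)
E
```

```text
time_s: 20.08
ee_pos: [543.8, 2.0, 209.5]
ee_rot: [-180.0, 0.2, -2.0]
force: [-0.1, -0.2, 0.5]
gripper_width: 91.3
time_s: 20.5
ee_pos: [545.0, 2.0, 213.2]
ee_rot: [-180.0, -0.1, -2.1]
force: [-0.1, -1.0, 0.2]
gripper_width: 67.4
time_s: 20.83
ee_pos: [545.5, 2.0, 244.9]
ee_rot: [-180.0, -0.3, -2.1]
force: [0.3, -0.2, -1.3]
gripper_width: 59.7
twist 0.1583 = 9.1 deg
travel before twist [0.0059 0.2395 0.0029] after [0.0436 0.2356 0.0029] t 20.83 grasp [546.4   2.   72.9] rot [-180.    -0.3   -2.1]
```

The fingers were still closing when the lift began, so I set the tray back down and grip it properly.

```bash
python3 -m handwheel '[{"gripper":55,"travel":[0,0,0.008],"twist":0},{"gripper":55,"travel":[0,0,0.006],"twist":0},{"gripper":55,"travel":[0,0,0.003],"twist":0},{"gripper":55,"travel":[0,0,0],"twist":0}]'
python3 -m handwheel '[{"gripper":55,"travel":[0,0,0.002],"twist":0},{"gripper":55,"travel":[0,0,0.001],"twist":0},{"gripper":55,"travel":[0,0,0],"twist":0}]'
python3 -m handwheel '[{"gripper":55,"travel":[0,0,0.002],"twist":0},{"gripper":55,"travel":[0,0,0.001],"twist":0},{"gripper":55,"travel":[0,0,0],"twist":0}]'
```

```text
time_s: 21.17
ee_pos: [543.8, 2.0, 222.9]
ee_rot: [-180.0, 0.2, -2.1]
force: [-0.1, -0.3, -3.2]
gripper_width: 59.9
time_s: 21.42
ee_pos: [544.6, 2.0, 221.5]
ee_rot: [-180.0, 0.0, -2.1]
force: [-0.5, 0.4, -3.2]
gripper_width: 59.4
time_s: 21.67
ee_pos: [544.5, 2.0, 218.7]
ee_rot: [-180.0, 0.0, -2.1]
force: [-0.8, -0.7, -2.0]
gripper_width: 59.6
```

```bash
python3 -m handwheel '[{"gripper":55,"travel":[0,0,0.0015],"twist":0},{"gripper":55,"travel":[0,0,0],"twist":0}]'
python3 -m handwheel '[{"gripper":55,"travel":[0,0,0.0015],"twist":0},{"gripper":55,"travel":[0,0,0],"twist":0}]'
python3 -m handwheel '[{"gripper":55,"travel":[0,0,0.001],"twist":0},{"gripper":55,"travel":[0,0,0],"twist":0}]'
```

```text
time_s: 21.83
ee_pos: [544.7, 2.0, 217.9]
ee_rot: [-180.0, -0.0, -2.1]
force: [-1.4, -0.1, 1.9]
gripper_width: 59.6
time_s: 22.0
ee_pos: [544.7, 1.9, 217.8]
ee_rot: [-180.0, -0.1, -2.1]
force: [-4.1, -1.4, 11.6]
gripper_width: 59.8
time_s: 22.17
ee_pos: [544.6, 1.8, 217.5]
ee_rot: [-180.0, -0.1, -2.2]
force: [-5.2, -1.3, 15.6]
gripper_width: 59.8
```

```bash
python3 -m handwheel '[{"gripper":55,"travel":[0,0,-0.002],"twist":0},{"gripper":80,"travel":[0,0,0],"twist":0},{"gripper":80,"travel":[0,0,0],"twist":0},{"gripper":80,"travel":[0,0,0.003],"twist":0},{"gripper":80,"travel":[0,0,0.002],"twist":0}]'
python3 -m handwheel '[{"gripper":55,"travel":[0,0,0],"twist":0},{"gripper":55,"travel":[0,0,0],"twist":0},{"gripper":55,"travel":[0,0,0],"twist":0},{"gripper":55,"travel":[0,0,0],"twist":0},{"gripper":55,"travel":[0,0,0],"twist":0}]' 35
python3 -m handwheel '[{"gripper":55,"travel":[0,0,0],"twist":0},{"gripper":55,"travel":[0,0,0],"twist":0}]'
```

```text
time_s: 22.58
ee_pos: [544.6, 2.0, 211.5]
ee_rot: [-180.0, 0.0, -2.1]
force: [-0.1, 0.3, -0.2]
gripper_width: 72.8
time_s: 23.0
ee_pos: [544.4, 2.0, 211.6]
ee_rot: [-180.0, 0.1, -2.1]
force: [-0.4, 0.0, -3.3]
gripper_width: 59.8
time_s: 23.17
ee_pos: [544.5, 2.0, 211.8]
ee_rot: [-180.0, 0.0, -2.1]
force: [0.1, 0.8, -2.1]
gripper_width: 59.6
```

```bash
python3 -m handwheel '[{"gripper":55,"travel":[0,0,-0.005],"twist":0},{"gripper":55,"travel":[0,0,-0.015],"twist":0},{"gripper":55,"travel":[0,0,-0.02],"twist":0},{"gripper":55,"travel":[0,0,-0.02],"twist":0},{"gripper":55,"travel":[0,0.01,0],"twist":0}]'
python3 -m handwheel '[{"gripper":55,"travel":[0,0.02,0],"twist":0},{"gripper":55,"travel":[0.001,0.02,0],"twist":0},{"gripper":55,"travel":[0.001,0.02,0],"twist":0},{"gripper":55,"travel":[0.001,0.02,0],"twist":0},{"gripper":55,"travel":[0.001,0.02,0],"twist":0}]'
python3 -m handwheel '[{"gripper":55,"travel":[0.001,0.02,0],"twist":0.04},{"gripper":55,"travel":[0.001,0.02,0],"twist":0.04},{"gripper":55,"travel":[0.001,0.02,0],"twist":0.04},{"gripper":55,"travel":[0.001,0.02,0],"twist":0.04},{"gripper":55,"travel":[0.001,0.02,0],"twist":0}]'
python3 -m handwheel '[{"gripper":55,"travel":[0.005,0.01,0],"twist":0},{"gripper":55,"travel":[0.005,0.005,0],"twist":0},{"gripper":55,"travel":[0,0,0],"twist":0}]'
python3 - <<'E'
from h import *
import pickle
go([543.4,-237.6,70],-11.2);print(env.state()['force'],env.state()['gripper_width'])
for c in ('wrist','top','scene'):
    f=env.grab_frame(c)
    for r in env.trace(c,'cradle')[:2]:
        if r['confidence']<.3: continue
        ys,xs=np.where(r['pixels']);P=np.array([onz(f,(x,y),12)[:2] for x,y in zip(xs,ys)],np.float32);print(c,r['confidence'],cv2.minAreaRect(P))
    print(c,[onz(f,r['uv'],0) for r in env.pinpoint(c,'cradle')[:1]])
    pickle.dump(f,open(f'd_{c}.pkl','wb'))
E
```

```text
time_s: 23.58
ee_pos: [545.6, -7.3, 275.9]
ee_rot: [-180.0, -0.5, -2.0]
force: [1.3, 0.2, -1.9]
gripper_width: 59.6
time_s: 24.0
ee_pos: [543.9, -109.6, 271.0]
ee_rot: [180.0, 0.1, -2.1]
force: [-0.3, 0.3, -3.2]
gripper_width: 59.6
time_s: 24.42
ee_pos: [537.2, -209.4, 270.9]
ee_rot: [-180.0, 0.1, -11.4]
force: [-0.1, -0.2, -2.4]
gripper_width: 59.5
time_s: 24.67
ee_pos: [545.4, -225.7, 271.5]
ee_rot: [180.0, -0.1, -11.4]
force: [0.9, 0.3, -1.7]
gripper_width: 59.3
twist -0.0031 = -0.2 deg
travel before twist [0.0002 0.012  0.0295] after [0.0002 0.012  0.0295] t 24.67 grasp [ 545.5 -225.7   99.5] rot [ 1.80e+02 -1.00e-01 -1.14e+01]
[ 0.94525189  0.27134252 -1.69959031] 59.34013655001033
wrist 0.89 ((575.5625, -243.81317138671875), (80.138916015625, 84.86258697509766), 78.48046112060547)
wrist []
top 0.5 ((498.6506042480469, -195.15158081054688), (77.4625015258789, 39.03496170043945), 20.61551856994629)
top [array([749.45861128,  43.90642568,   0.        ])]
scene 0.65 ((546.4636840820312, -235.61077880859375), (89.67141723632812, 163.46421813964844), 78.35353088378906)
scene [array([ 533.2451189 , -249.10530972,    0.        ])]
```

```bash
python3 -m handwheel '[{"gripper":55,"travel":[-0.001,0.012,0],"twist":0},{"gripper":55,"travel":[0,0,0.015],"twist":0},{"gripper":55,"travel":[0,0,0.015],"twist":0},{"gripper":55,"travel":[0,0,0.012],"twist":0},{"gripper":55,"travel":[0,0,0],"twist":0}]'
python3 -m handwheel '[{"gripper":55,"travel":[0,0,0.006],"twist":0},{"gripper":55,"travel":[0,0,0.005],"twist":0},{"gripper":55,"travel":[0,0,0.004],"twist":0},{"gripper":55,"travel":[0,0,0.003],"twist":0},{"gripper":55,"travel":[0,0,0],"twist":0}]'
python3 - <<'E'
from h import *
go([543.5,-237.4,35.7],-11.4)
E
```

```text
time_s: 25.53
ee_pos: [540.2, -236.4, 227.5]
ee_rot: [-179.9, 0.3, -11.3]
force: [-0.1, -0.9, -3.2]
gripper_width: 60.1
time_s: 25.95
ee_pos: [541.2, -236.1, 211.5]
ee_rot: [-180.0, 0.0, -11.3]
force: [0.0, -0.1, -3.0]
gripper_width: 59.6
twist 0.0018 = 0.1 deg
travel before twist [0.0026 0.0009 0.0038] after [0.0026 0.0009 0.0038] t 25.95 grasp [ 541.1 -236.    39.5] rot [-180.     0.   -11.3]
```

```bash
python3 -m handwheel '[{"gripper":55,"travel":[0.002,0.001,0.001],"twist":0},{"gripper":55,"travel":[0,0,0.001],"twist":0},{"gripper":55,"travel":[0,0,0],"twist":0}]'
python3 -m handwheel '[{"gripper":55,"travel":[0,0,0.001],"twist":0},{"gripper":55,"travel":[0,0,0.0005],"twist":0},{"gripper":55,"travel":[0,0,0],"twist":0}]'
python3 -m handwheel '[{"gripper":55,"travel":[0,0,0.001],"twist":0},{"gripper":55,"travel":[0,0,0],"twist":0}]'
```

```text
time_s: 26.2
ee_pos: [543.3, -237.5, 210.0]
ee_rot: [180.0, -0.0, -11.3]
force: [-0.5, 0.1, -2.0]
gripper_width: 59.6
time_s: 26.45
ee_pos: [543.0, -237.4, 208.4]
ee_rot: [-180.0, 0.0, -11.3]
force: [-0.5, 0.3, -3.3]
gripper_width: 59.8
time_s: 26.62
ee_pos: [543.2, -237.5, 207.6]
ee_rot: [-180.0, -0.0, -11.3]
force: [0.8, -0.7, -2.4]
gripper_width: 60.1
```

```bash
python3 -m handwheel '[{"gripper":55,"travel":[0,0,0.0008],"twist":0},{"gripper":55,"travel":[0,0,0],"twist":0}]'
python3 -m handwheel '[{"gripper":67,"travel":[0,0,0],"twist":0},{"gripper":80,"travel":[0,0,0],"twist":0},{"gripper":90,"travel":[0,0,0],"twist":0},{"gripper":90,"travel":[0,0,0],"twist":0},{"gripper":90,"travel":[0,0,0],"twist":0}]'
python3 -m handwheel '[{"gripper":90,"travel":[0,0,-0.02],"twist":0},{"gripper":90,"travel":[0,0,-0.03],"twist":0},{"gripper":90,"travel":[0,0,-0.04],"twist":0},{"gripper":90,"travel":[0,0,-0.035],"twist":0},{"gripper":90,"travel":[0,0,0],"twist":0}]'
python3 - <<'E'
from h import *
ims=[]
for c,bx in (('wrist',(200,60,440,240)),('scene',(180,160,300,250)),('scene',(160,140,460,365))):
    f=env.grab_frame(c);im=f['frame'][:,:,::-1].copy()
    if len(ims)<2:
      for t in ('grip','tray'):
        for r in env.pinpoint(c,t)[:4]:
            p=onz(f,r['uv'],25)
            if np.hypot(p[0]-543,p[1]+237)<90: print(c,t,r['uv'],r['confidence'],p.round(1))
      for r in env.trace(c,'tray')[:4]:
        p=onz(f,r['uv'],25)
        if np.hypot(p[0]-543,p[1]+237)<90:
            ys,xs=np.where(r['pixels'])
            for z in (32,):
                P=np.array([onz(f,(x,y),z)[:2] for x,y in zip(xs,ys)],np.float32);print(c,'tray rect',z,r['confidence'],cv2.minAreaRect(P))
    ims.append(cv2.resize(im[bx[1]:bx[3],bx[0]:bx[2]],(400,300),interpolation=cv2.INTER_CUBIC))
f=env.grab_frame('top');ims.append(cv2.resize(f['frame'][80:260,200:470,::-1],(400,300)))
for t in ('bowl','cup','jar'):print(t,[onz(f,r['uv'],0).round() for r in env.pinpoint('top',t)[:1]])
cv2.imwrite('pics/fin.png',np.vstack([np.hstack(ims[:2]),np.hstack(ims[2:])]))
E
```

```text
time_s: 26.78
ee_pos: [543.2, -237.5, 207.6]
ee_rot: [180.0, -0.0, -11.3]
force: [-2.1, 0.9, 4.3]
gripper_width: 59.9
time_s: 27.2
ee_pos: [543.1, -237.5, 206.5]
ee_rot: [-180.0, -0.0, -11.3]
force: [-0.6, -0.3, -0.7]
gripper_width: 81.7
time_s: 27.62
ee_pos: [544.8, -238.2, 339.3]
ee_rot: [179.8, -0.8, -11.3]
force: [1.8, -0.5, 0.6]
gripper_width: 82.1
wrist grip [313.1, 146.9] 0.63 [ 594.2 -246.9   25. ]
wrist tray [312.5, 193.6] 0.63 [ 547.3 -236.8   25. ]
wrist tray rect 32 0.94 ((544.0247802734375, -237.8914794921875), (60.573333740234375, 131.8234405517578), 78.72564697265625)
scene grip [207.2, 206.7] 0.66 [ 586.9 -251.7   25. ]
scene tray [217.4, 207.8] 0.97 [ 583.5 -219.7   25. ]
scene tray rect 32 0.62 ((556.9461669921875, -230.4628143310547), (87.63990020751953, 161.36032104492188), 80.60388946533203)
bowl [array([749.,  57.,   0.])]
cup [array([751., 212.,   0.])]
jar [array([ 759., -224.,    0.])]
```

View pics/fin.png

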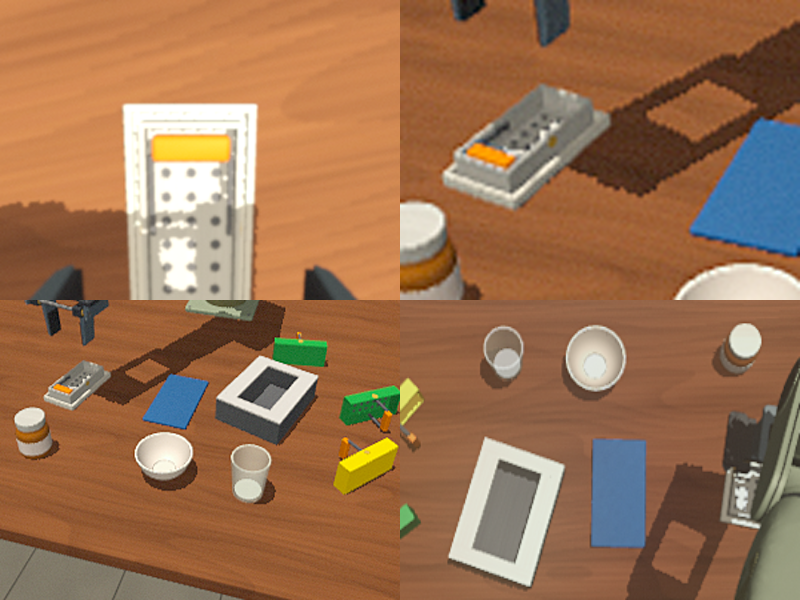

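The tray is seated in the cradle with equal margins, the handle folded down. The bowl, cup and jar haven't moved.

```bash
python3 -c "
from workcell import env
print(env.job_done(), env.state()['time_s'])"
```

```text
the job is handed in; nothing more can be done
the job is handed in; nothing more can be done
```

The job is handed in: the tray sits flat in the white cradle with its orange handle folded down, and the arm is clear of it. The last reading before hand-in was about 28 s of the 67 s allowed.

**What I did**
- I gripped the orange bar, turned the tray square and laid it flat on the well's floor. It had ended about 12 mm off-centre, partly under a rim, so I regripped the bar and centred it. Then I lifted it out and stood it on the blue board.
- I pushed the handle over, pressed it down to its stop and let go.
- I then took the tray by its sides and set it in the cradle.

**Last checks**
- **Tray:** its centre measured (544, -238), against (543.5, -237.5) for the cradle. Its length agreed with the cradle's to about half a degree.
- **Seating:** it touched down at the height expected for the cradle's floor, with about 8 N rise in force. The final picture shows it inside the walls with even margins.
- **Handle:** the bar measured about 50 mm from the tray's centre, which fits fully folded.
- **Bowl, cup and jar:** all within about 8 mm of where they were first seen, which is within the network's scatter.

**What went wrong or disagreed**
- On the board, the tray slid about 25 mm while I pushed the handle, but it stayed on the board.
- My first grip on the tray's sides closed late and held only about 9 mm of wall. I set it down and gripped again.
- The scene camera put the seated tray 7 to 13 mm off, because its view takes in the tray's side walls. I relied on the wrist camera instead.

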